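# Release the latched lane key

### The job

One of the four identical lane keys on the selector console has been left latched down, and all lanes must be off before the next batch. With the fingertips tap the keys lightly one after the other, all four, starting at the left as the robot sees them, to feel which one is already down and does not give; then press that key fully down and let go, so that it springs up level with the others. Do not push any of the other keys down, do not pick anything up, and leave the things lying round about where they are.

Things in the scene. Friction and masses are not known exactly. Their poses are not given: they have to be found in the camera images.
- console: Fixed aluminium plate 134 x 290 mm with grey end cheeks (53 mm high); origin: centre of its underside; x away from the robot, y to its left along the row, z up; turned a little about z. Four black modules stand between the cheeks, face plates at z = 50 mm; key centres at x = -19 mm and, left to right, y = +90, +30, -30, -90 mm. Behind them a ledge (z = 12 mm) with a cap and a loupe.
- key_a: One of four identical plain grey keys, 32 mm (console x) by 28 mm (y); origin: centre of its flat top. Its place in the row changes from start to start. Free, its top is at console z = 64 mm; it goes straight down at most 10 mm on a spring (2 N starts it, then 0.9 N per mm) and comes back up. One key of the four is latched: top at z = 60 mm, does not give to a push under about 5 N.
- key_b: Another of the four identical keys, as key_a. Whichever key is latched: pushed about 4.5 mm or more below its latched height (10 to 13 N; the stop is at 6 mm) and let go, its latch lets go for good and it springs up level with the others.
- key_c: Another of the four identical keys, as key_a; origin: centre of its flat top. Any place in the row.
- key_d: Another of the four identical keys, as key_a; origin: centre of its flat top. Any place in the row.
- tube_pack_1: Bystander: loose wrapped tube, 53 x 253 x 45 mm, lying at the right of the bench; origin at the centre of its underside.
- tube_pack_2: Bystander: loose wrapped tube, 53 x 253 x 45 mm, lying behind the console; origin at the centre of its underside.
- canister_pack: Bystander: loose wrapped canister, 64 x 178 x 54 mm, lying behind and to the right of the console; origin at the centre of its underside. Over it a fixed lamp bar crosses the bench, world x 0.58 to 0.64 m, y from +0.03 m on to the right past -0.5 m, its underside 0.48 m above the bench: keep the wrist clear of it when swinging in from the right.
- spare_cap: Bystander: loose red screw cap, 38 mm across, 34 mm tall, on the console's ledge behind the keys; origin at the centre of its underside.
- loupe: Bystander: loose black eye loupe, 39 mm across, 37 mm tall, on the console's ledge behind the keys; origin at the centre of its underside.

How it is judged:
On the way, in this order (a step that is already met when the one before it is completed fails the run):
1. the leftmost key is tapped with the fingers (((contact force between the fingers and key_a above 0.3 N and y of key_a in the frame of console between 0.07 and 0.11 m) or (contact force between the fingers and key_b above 0.3 N and y of key_b in the frame of console between 0.07 and 0.11 m) or (contact force between the fingers and key_c above 0.3 N and y of key_c in the frame of console between 0.07 and 0.11 m) or (contact force between the fingers and key_d above 0.3 N and y of key_d in the frame of console between 0.07 and 0.11 m))), for 0.02 s.
2. the second key from the left is tapped with the fingers (((contact force between the fingers and key_a above 0.3 N and y of key_a in the frame of console between 0.01 and 0.05 m) or (contact force between the fingers and key_b above 0.3 N and y of key_b in the frame of console between 0.01 and 0.05 m) or (contact force between the fingers and key_c above 0.3 N and y of key_c in the frame of console between 0.01 and 0.05 m) or (contact force between the fingers and key_d above 0.3 N and y of key_d in the frame of console between 0.01 and 0.05 m))), for 0.02 s.
3. the third key from the left is tapped with the fingers (((contact force between the fingers and key_a above 0.3 N and y of key_a in the frame of console between -0.05 and -0.01 m) or (contact force between the fingers and key_b above 0.3 N and y of key_b in the frame of console between -0.05 and -0.01 m) or (contact force between the fingers and key_c above 0.3 N and y of key_c in the frame of console between -0.05 and -0.01 m) or (contact force between the fingers and key_d above 0.3 N and y of key_d in the frame of console between -0.05 and -0.01 m))), for 0.02 s.
4. the rightmost key is tapped with the fingers (((contact force between the fingers and key_a above 0.3 N and y of key_a in the frame of console between -0.11 and -0.07 m) or (contact force between the fingers and key_b above 0.3 N and y of key_b in the frame of console between -0.11 and -0.07 m) or (contact force between the fingers and key_c above 0.3 N and y of key_c in the frame of console between -0.11 and -0.07 m) or (contact force between the fingers and key_d above 0.3 N and y of key_d in the frame of console between -0.11 and -0.07 m))), for 0.02 s.
5. the latched key has been pressed and has sprung up (z of key_c in the frame of console above 0.0625 m), for 0.2 s.
At the end, for the whole second after the job is handed in: All four keys stand up, each top within 1.5 mm of its free height, at rest, and the five loose bystanders are within 20 mm of where they began (z of each of key_a, key_b, key_c, key_d in the frame of console above 0.0625 m and distance of each of tube_pack_1, tube_pack_2, canister_pack, spare_cap, loupe from where it was at the start of the episode below 0.02 m and linear speed of each of key_a, key_b, key_c, key_d below 0.01 m/s); the robot touches nothing.
It fails at once if a key that was not latched is pushed more than 6 mm down (z of any of key_a, key_b, key_d in the frame of console below 0.058 m).
It fails at once if a bystander is lifted, carried or shoved (moved more than 20 mm) (distance of any of tube_pack_1, tube_pack_2, canister_pack, spare_cap, loupe from where it was at the start of the episode above 0.02 m).
It also fails if it takes over 54 s, if anything falls off the work surface, if the arm or the gripper's body presses on something with over 40 N, if the wrist force passes 120 N, or if a joint passes its speed limit or range.

### The arm

A 6-joint arm with a two-finger parallel gripper is mounted at the origin on a cart in front of the work surface, level with it; the furniture and walls round the work are solid. World frame = base frame: x ahead of the robot, y to its left, z up, the work surface at z = 0. Lengths are in m, angles in rad, forces in N, time in s.
With the tool pointing down it reaches from about 0.375 to 0.9 m from the base axis. Payload 3.1 kg.
Tool frame: the origin (TCP) lies on the mounting face of the last link; the fingertips stand 182 mm ahead of it and the grasp point (between the pads) lies 164 mm ahead of it; z points along the fingers, y is the direction in which the jaws open and shut (so a half turn about z gives the same grasp; the last joint's range is limited). The gripper opens to 87 mm and grips with 3 to 60 N. Pads are 19 mm wide; open, the fingers measure 117 mm over their backs; the gripper's body (75 mm by 190 mm) begins 51 mm behind the grasp point.
Start: joints at [1.004, 0.527, 1.433, -0, 1.181, -0.178], TCP at [0.236, 0.579, 0.405] pointing down, gripper open.
Joint ranges: [-3.08, 3.08], [-0.75, 2.2], [0.22, 2.44], [-1.43, 4.57], [0, 2.65], [-2.85, 2.85]. Speed limits (rad/s): [2.79, 2.79, 3.14, 3.14, 3.14, 3.14].

### API

Orientations are given as a unit quaternion [x, y, z, w].
In Python, from rig import robot, camera, camera_model gives the robot as it stands.
- The arm moves only by the tool drive_tool, never from a script. Its argument "plan" is a list that holds one entry, the list of rows, each a list of 6 numbers: the shift along the world's x, y, z in units of 2.5 cm (1.0 is 2.5 cm), then the turn, a rotation vector about the world's x, y, z in units of 6 degrees (1.0 is 6 degrees). A call has 1 to 8 rows; each row shifts and turns the commanded pose from where the row before left it; what a row does not reach is not made up. A row lasts 1/8 s, in which the tool goes at most 62.5 mm and 10.7 degrees, less where a joint would pass 70% of its speed; a pose out of reach is approached as far as the arm can. A call with a number of a shift or a turn outside -1 to 1 is refused whole. A call with a gripper value outside its range is refused whole. "grip" is the closure, from 0 (fully open) to 1 (shut), set as the call begins (left out, the last holds). The fingers move at their own pace and stop on an object; "force" is the grip in N (left out, the last holds). Time passes only in rows, so rows that do not move let the fingers close. It gives the time, the measured TCP pose, the force and the opening at its end, in the units of the state.
- robot.get_obs(): the state, without advancing time (a new reading comes with each control period).
- camera(name): name is "scene" or "top"; returns the picture (420x560x3 uint8, red, green, blue); there is no depth.
- camera_model(name): a dict with "K" (3x3 intrinsics, pixels), "world_to_cam" (4x4, takes a point from world to camera coordinates). Camera axes: x right, y up, looking along -z (the intrinsics and any distortion apply to the point x, -y, -z); pixel columns grow to the right and rows downward; lengths in m; the calibration is good to about 2 mm. A picture is of the moment at which its call begins. camera_model takes no time and is no camera call.
- robot.hand_in(): hands the job in, once; it reports no verdict.
The state is a dict: "time": time; "q": joint angles; "joint_velocities": joint speeds; "joint_torque": joint torques, N m; "position": TCP position; "tool_rot": TCP orientation; "ft_force": force on the tool from outside, world axes, zero at the start; "moment": the same for the moment, N m; "grip_width": finger opening in m.
Only numpy, scipy, OpenCV 4.12 (cv2) and the standard library are available. Lean on these libraries where they do the work, as an engineer would, in place of code of your own. Each camera call takes 0.05 s, during which the arm holds its last target.

## Working session

There is one attempt and no reset: what is moved stays moved. The work goes in short steps, Python scripts to look and compute and a tool call to move; the robot and the scene stay as the last step left them, time stands still between calls to the robot, and variables do not carry over. Pictures are saved under pics/ and viewed, and the job is handed in when it is done.

Besides the shell and the picture viewer there is one more tool, called after "Call:" as name(argument=value, ...) on one line, values as JSON. drive_tool: Moves the arm, as the interface text tells. Shifts and turns lie within -1 to 1; 1 stands for 2.5 cm of shift or 6 degrees of turn. Its arguments: {"type":"object","properties":{"plan":{"type":"array","items":{"type":"array","items":{"type":"array","items":{"type":"number","minimum":-1,"maximum":1}}}},"grip":{"type":"number"},"force":{"type":"number"}},"required":["plan"]}

```bash
ls; mkdir -p pics
python3 - <<'E'
from rig import robot,camera,camera_model
import cv2,numpy as np
o=robot.get_obs()
for k,v in o.items(): print(k,np.round(v,4))
for n in("scene","top"):
    cv2.imwrite(f"pics/{n}0.png",camera(n)[:,:,::-1]); m=camera_model(n); print(n,m)
E
```

```text
pics
time 0.0
q [ 1.0045  0.5285  1.4339  0.      1.1814 -0.1785]
joint_velocities [-0.0003 -0.0007 -0.0004 -0.0004  0.0007  0.0001]
joint_torque [-7.00000e-04 -4.40046e+01 -1.76590e+01  6.31000e-02  5.85000e-02
 -2.00000e-04]
position [0.2361 0.5783 0.4038]
tool_rot [ 1.927e-01  9.813e-01 -1.000e-03 -4.000e-04]
ft_force [-1.3409  0.1659 -0.2623]
moment [0.0058 0.0086 0.0426]
grip_width 0.0871
scene {'K': array([[435.85578889,   0.        , 276.54136475],
       [  0.        , 435.85578889, 210.61521066],
       [  0.        ,   0.        ,   1.        ]]), 'world_to_cam': array([[ 0.44246433, -0.89672999,  0.01003207, -0.25111433],
       [ 0.62989435,  0.31872604,  0.7082703 , -0.40627248],
       [-0.6383247 , -0.3070652 ,  0.70587006, -0.67628107],
       [ 0.        ,  0.        ,  0.        ,  1.        ]])}
top {'K': array([[514.41291059,   0.        , 277.29492278],
       [  0.        , 514.41291059, 210.28323073],
       [  0.        ,   0.        ,   1.        ]]), 'world_to_cam': array([[ 0.01477477, -0.99980204,  0.01332622, -0.01518807],
       [ 0.99792499,  0.01557973,  0.06247385, -0.58062729],
       [-0.0626691 ,  0.01237554,  0.99795763, -1.23995905],
       [ 0.        ,  0.        ,  0.        ,  1.        ]])}
```

View pics/scene0.png

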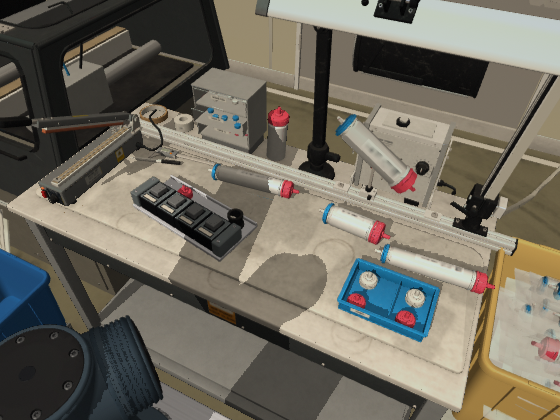

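View pics/top0.png

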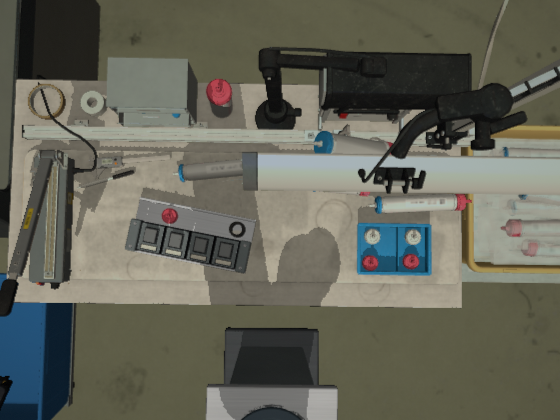

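The console is at about (190,240) in the top view, with four grey keys running from (150,238) to (228,252). Next I'll zoom in and segment them.

Run:
```python
import cv2
a=cv2.imread('pics/top0.png')[185:285,115:265]
cv2.imwrite('pics/topz.png',cv2.resize(a,None,fx=5,fy=5,interpolation=cv2.INTER_CUBIC))
a=cv2.imread('pics/scene0.png')[165:265,120:265]
cv2.imwrite('pics/scz.png',cv2.resize(a,None,fx=5,fy=5,interpolation=cv2.INTER_CUBIC))
```

```text
(no output)
```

View pics/topz.png

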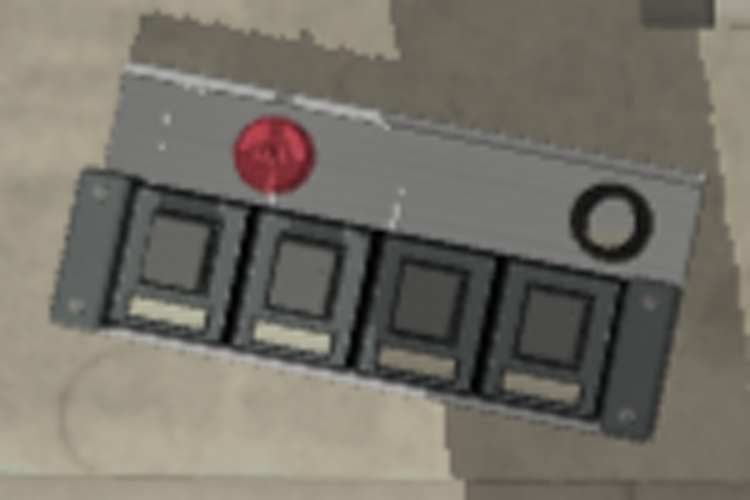

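View pics/scz.png

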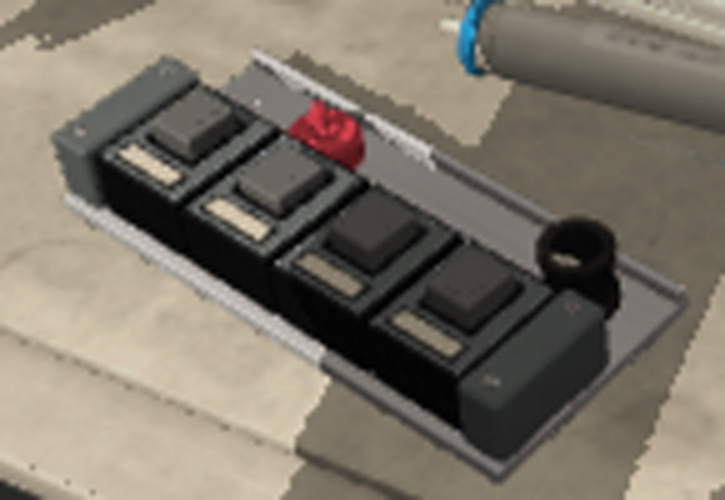

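Both views show the four keys clearly: two are sunlit and two are in shadow. I'll segment each key top, cast rays onto the z≈0.064 plane and check the spacing.

```bash
cat > h.py <<'E'
import numpy as np,cv2
from rig import camera_model
def ray(n,u,v,z):
    m=camera_model(n);K=m["K"];T=m["world_to_cam"];R=T[:3,:3];t=T[:3,3]
    d=np.array([(u-K[0,2])/K[0,0],-(v-K[1,2])/K[1,1],-1.])
    c=-R.T@t; d=R.T@d
    return c+d*(z-c[2])/d[2]
def proj(n,p):
    m=camera_model(n);K=m["K"];T=m["world_to_cam"];c=T[:3,:3]@np.array(p)+T[:3,3]
    return K[0,0]*c[0]/-c[2]+K[0,2], K[1,1]*-c[1]/-c[2]+K[1,2]
E
python3 - <<'E'
from h import *
def seg(n,x0,y0,x1,y1,seeds,s=5):
    a=cv2.imread(f'pics/{n}0.png')[y0:y1,x0:x1]
    g=cv2.GaussianBlur(cv2.cvtColor(cv2.resize(a,None,fx=s,fy=s,interpolation=cv2.INTER_CUBIC),cv2.COLOR_BGR2GRAY),(5,5),0)
    out=[]
    for (X,Y) in seeds:
        base=int(np.median(g[Y-5:Y+6,X-5:X+6]))
        m=np.zeros((g.shape[0]+2,g.shape[1]+2),np.uint8)
        cv2.floodFill(g.copy(),m,(X,Y),255,12,12,4|cv2.FLOODFILL_FIXED_RANGE|cv2.FLOODFILL_MASK_ONLY|(255<<8))
        c=max(cv2.findContours(m[1:-1,1:-1],cv2.RETR_EXTERNAL,cv2.CHAIN_APPROX_NONE)[0],key=cv2.contourArea)
        r=cv2.minAreaRect(c); u,v=[(q+.5)/s-.5 for q in r[0]]
        print(n,base,np.round(r[0],1),np.round(r[1],1),round(r[2],1)); out.append((u+x0,v+y0))
    return out
A=seg('top',115,185,265,285,[(178,252),(304,275),(430,300),(553,325)])
B=seg('scene',120,165,265,265,[(195,120),(282,174),(375,230),(470,285)])
for n,S in(('top',A),('scene',B)):
    P=np.array([ray(n,u,v,.064) for u,v in S]);print(n,P.round(4).tolist());print(np.linalg.norm(np.diff(P,axis=0),axis=1).round(4))
    d=P[0]-P[3];print('yaw',np.degrees(np.arctan2(-d[0],d[1])))
# cheek corners top (z=.053)
for X,Y in [(88,168),(50,322),(680,287),(650,440),(127,65),(705,177)]:
    print(X,Y,ray('top',(X+.5)/5-.5+115,(Y+.5)/5-.5+185,.053 if X not in(127,705) else .012).round(4))
E
```

```text
top 101 [178.7 263.2] [110.5 131.4] 12.5
top 103 [300.9 278.1] [51.4 61.5] 12.4
top 73 [425.5 300.8] [53. 62.] 12.1
top 74 [551.  325.8] [52.6 61.2] 11.9
scene 102 [201.7 111. ] [122.9 303.6] 71.9
scene 103 [255.3 188.1] [ 50.8 125.2] 52.6
scene 66 [439.9 244.6] [472.5 204.2] 30.7
scene 65 [380.6 232.2] [607.5 197.2] 23.7
top [[0.51, 0.2905, 0.064], [0.5039, 0.2333, 0.064], [0.4942, 0.1747, 0.064], [0.4834, 0.1158, 0.064]]
[0.0576 0.0593 0.0599]
yaw -8.676801078700906
scene [[0.5176, 0.2895, 0.064], [0.4853, 0.2346, 0.064], [0.4927, 0.1381, 0.064], [0.4872, 0.1665, 0.064]]
[0.0638 0.0967 0.0289]
yaw -13.895305974672112
88 168 [0.5545 0.3372 0.053 ]
50 322 [0.4815 0.3527 0.053 ]
680 287 [0.5024 0.0562 0.053 ]
650 440 [0.4302 0.069  0.053 ]
127 65 [0.6071 0.3308 0.012 ]
705 177 [0.5565 0.0464 0.012 ]
```

Run:
```python
from h import *
# fit of row from keys 2..4 of the top view, 60 mm pitch
P=np.array([[.5039,.2333],[.4942,.1747],[.4834,.1158]]);y=np.array([30,-30,-90])/1e3
th=np.radians(-10.0); ex=np.array([np.cos(th),np.sin(th)]);ey=np.array([-np.sin(th),np.cos(th)])
o=np.mean(P-np.outer(y,ey)+.019*ex,axis=0);print('origin',o.round(4))
a=cv2.imread('pics/scene0.png');b=cv2.imread('pics/top0.png')
A=cv2.resize(a[165:265,120:265],None,fx=5,fy=5,interpolation=cv2.INTER_CUBIC);B=cv2.resize(b[185:285,115:265],None,fx=5,fy=5,interpolation=cv2.INTER_CUBIC)
def dot(I,n,x0,y0,p):
    u,v=proj(n,p);cv2.circle(I,(int((u-x0+.5)*5),int((v-y0+.5)*5)),2,(0,255,0),-1)
for k in(90,30,-30,-90):
    c=o-.019*ex+k/1e3*ey;print(k,c.round(4))
    for dx,dy in((0,0),(16,14),(16,-14),(-16,14),(-16,-14)):
        p=[*(c+dx/1e3*ex+dy/1e3*ey),.064];dot(A,'scene',120,165,p);dot(B,'top',115,185,p)
for sx in(-67,67):
    for sy in(-145,145):
        p=[*(o+sx/1e3*ex+sy/1e3*ey),.006];dot(A,'scene',120,165,p);dot(B,'top',115,185,p)
cv2.imwrite('pics/chk.png',cv2.resize(np.vstack([A,B[:, :725]]),None,fx=.8,fy=.6))
cv2.imwrite('pics/chkA.png',A);cv2.imwrite('pics/chkB.png',B)
```

```text
origin [0.5178 0.2008]
90 [0.5147 0.2928]
30 [0.5043 0.2337]
-30 [0.4938 0.1746]
-90 [0.4834 0.1155]
```

View pics/chkA.png

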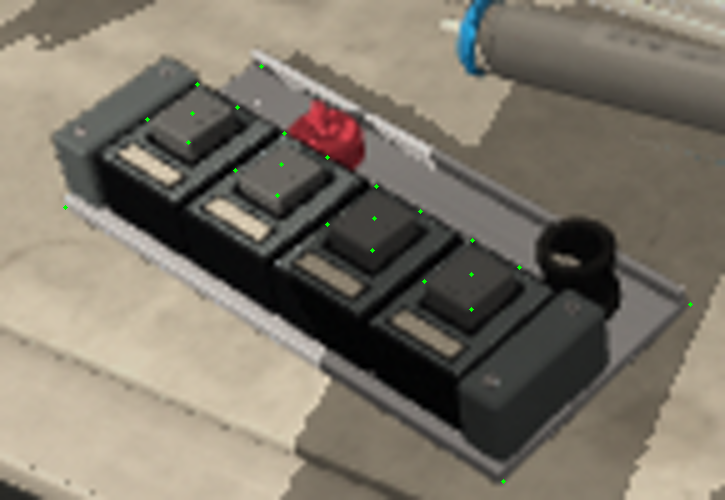

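View pics/chkB.png

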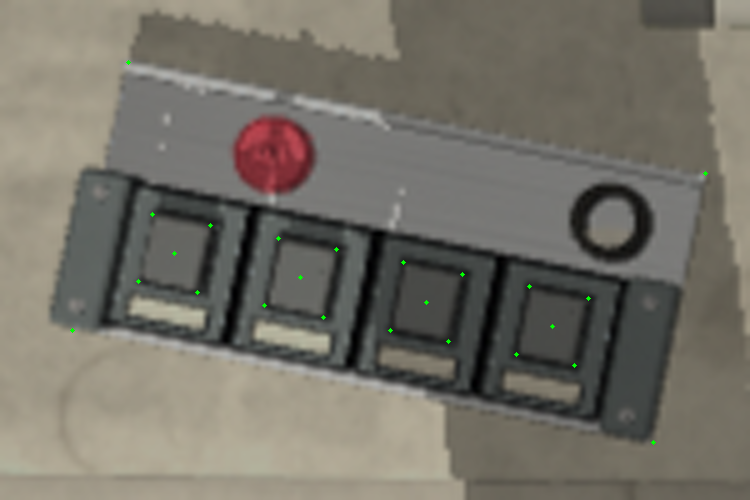

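The projected key outlines fall on the keys in both views to about 2–3 mm. Plate edges and the 60 mm pitch agree, and yaw is about −10°. Now I'll move to above the leftmost key.

Call:
drive_tool(plan=[[[0.93,-0.95,0,0,0,0.25],[0.93,-0.95,0,0,0,0.25],[0.93,-0.95,0,0,0,0.25],[0.93,-0.95,0,0,0,0.25],[0.93,-0.95,0,0,0,0.25],[0.93,-0.95,0,0,0,0.25],[0.93,-0.95,0,0,0,0.25],[0.93,-0.95,0,0,0,0.25]]], grip=1, force=20)

```text
time: 1.1
position: [0.4229, 0.3877, 0.4043]
tool_rot: [0.089, 0.996, -0.0, -0.0]
ft_force: [-0.4, 1.2, -0.3]
grip_width: 0.0153
```

Call:
drive_tool(plan=[[[0.93,-0.95,-0.5,0,0,0],[0.93,-0.95,-0.8,0,0,0],[0.93,-0.95,-0.8,0,0,0],[0.93,-0.95,-0.8,0,0,0],[0,0,-0.8,0,0,0],[0,0,-0.7,0,0,0],[0,0,-0.4,0,0,0],[0,0,0,0,0,0]]])

```text
time: 2.1
position: [0.5148, 0.2939, 0.284]
tool_rot: [0.089, 0.996, -0.0, -0.001]
ft_force: [-1.0, 0.2, 0.4]
grip_width: 0.0002
```

Call:
drive_tool(plan=[[[0,0,-0.6,0,0,0],[0,0,-0.6,0,0,0],[0,0,0,0,0,0],[0,0,0,0,0,0]]])

```text
time: 2.6
position: [0.5154, 0.2936, 0.2546]
tool_rot: [0.089, 0.996, -0.0, -0.0]
ft_force: [-0.3, 1.1, 1.2]
grip_width: 0.0006
```

Run:
```python
from rig import robot,camera
import cv2,numpy as np
for n in("scene","top"):
    cv2.imwrite(f"pics/{n}1.png",cv2.resize(camera(n)[150:290,100:280,::-1],None,fx=4,fy=4,interpolation=cv2.INTER_CUBIC))
    o=robot.get_obs(); print(o['position'].round(4) if hasattr(o['position'],'round') else o['position'],np.round(o['ft_force'],2),np.round(o['moment'],3))
```

```text
[0.5155 0.2937 0.2549] [-0.11 -0.24  0.95] [ 0.071 -0.002  0.013]
[0.5155 0.2936 0.2551] [0.07 0.87 0.03] [ 0.023  0.021 -0.002]
```

View pics/scene1.png

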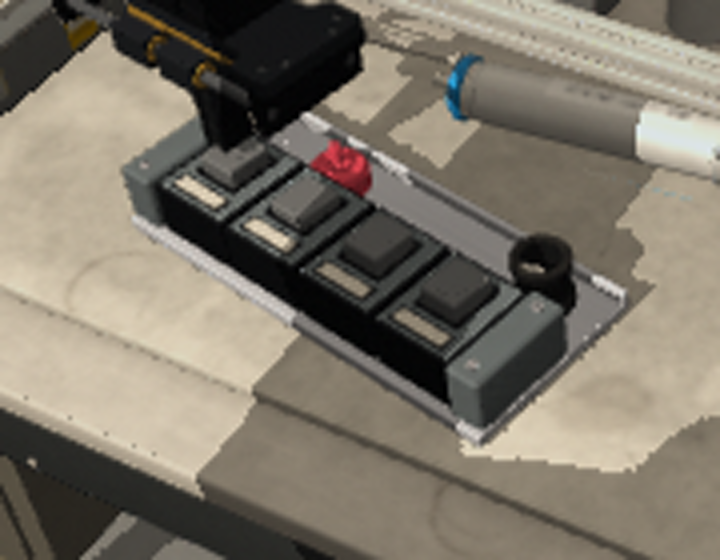

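Call:
drive_tool(plan=[[[0,0,-0.28,0,0,0],[0,0,-0.08,0,0,0],[0,0,-0.08,0,0,0],[0,0,0,0,0,0],[0,0,0,0,0,0]]])

```text
time: 3.32
position: [0.5153, 0.2936, 0.2441]
tool_rot: [0.089, 0.996, 0.0, 0.0]
ft_force: [-1.3, -0.3, 4.7]
grip_width: 0.0003
```

```bash
cat > s.py <<'E'
from rig import robot,camera
import numpy as np,sys
F=[];P=[]
for i in range(int(sys.argv[1]) if len(sys.argv)>1 else 6):
    camera("top");o=robot.get_obs();F.append(o['ft_force']);P.append(o['position'])
print('t',o['time'],'pos',np.mean(P,0).round(4),'F',np.mean(F,0).round(2),'fz',np.round([f[2] for f in F],1))
E
python3 s.py
```

```text
t 3.625 pos [0.5153 0.2936 0.2439] F [-0.59 -0.83  4.07] fz [4.3 3.4 3.7 4.4 4.1 4.4]
```

4.1 N at 2 mm below the free height fits a free key (3.8 N predicted). I'll press one more millimetre to check that it gives on the spring.

Call:
drive_tool(plan=[[[0,0,-0.04,0,0,0],[0,0,0,0,0,0]]])

```text
time: 3.88
position: [0.5153, 0.2936, 0.2428]
tool_rot: [0.089, 0.996, -0.0, 0.0]
ft_force: [-0.6, -0.1, 4.8]
grip_width: 0.0003
```

```bash
python3 s.py
```

```text
t 4.175 pos [0.5153 0.2936 0.2428] F [-0.48 -0.76  5.35] fz [4.5 5.3 5.5 5.3 6.2 5.3]
```

The force rose about 1.2 N per mm, so key 1 is springy and free. Next, key 2.

Call:
drive_tool(plan=[[[0,0,0.5,0,0,0],[0,0,0.5,0,0,0],[-0.14,-0.79,0,0,0,0],[-0.14,-0.79,0,0,0,0],[-0.14,-0.79,0,0,0,0],[0,0,0,0,0,0],[0,0,-0.5,0,0,0],[0,0,-0.3,0,0,0]]])

```text
time: 5.18
position: [0.5047, 0.2346, 0.2466]
tool_rot: [0.089, 0.996, -0.0, -0.0]
ft_force: [-0.3, 0.2, -0.2]
grip_width: 0.0005
```

Call:
drive_tool(plan=[[[0,0,-0.08,0,0,0],[0,0,-0.08,0,0,0],[0,0,0,0,0,0],[0,0,0,0,0,0]]])

```text
time: 5.68
position: [0.5049, 0.2345, 0.2439]
tool_rot: [0.089, 0.996, 0.0, 0.0]
ft_force: [-0.1, 0.3, 0.1]
grip_width: 0.0005
```

```bash
python3 s.py
```

```text
t 5.975 pos [0.5049 0.2344 0.2439] F [-0.13 -0.04 -0.07] fz [ 0.1 -0.1  0.1  0.2 -0.9  0.1]
```

No contact at 62 mm, so key 2 is lower and looks like the latched one. I'll ease down until it's touched.

Call:
drive_tool(plan=[[[0,0,-0.06,0,0,0],[0,0,-0.03,0,0,0],[0,0,0,0,0,0]]])

```text
time: 6.35
position: [0.5049, 0.2343, 0.2421]
tool_rot: [0.089, 0.996, 0.0, 0.0]
ft_force: [-1.4, -0.1, 5.0]
grip_width: 0.0008
```

```bash
python3 s.py
```

```text
t 6.65 pos [0.5049 0.2344 0.2422] F [-0.79 -0.15  5.97] fz [6.2 6.5 5.3 5.2 6.6 6.1]
```

Key 2 made no contact at 62 mm, then was rigid at 60 mm with about 6 N and no travel, so it is latched. I'll tap keys 3 and 4 to complete the check.

Call:
drive_tool(plan=[[[0,0,0.5,0,0,0],[0,0,0.55,0,0,0],[-0.14,-0.79,0,0,0,0],[-0.14,-0.79,0,0,0,0],[-0.14,-0.79,0,0,0,0],[0,0,0,0,0,0],[0,0,-0.5,0,0,0],[0,0,-0.3,0,0,0]]])

```text
time: 7.65
position: [0.4942, 0.1754, 0.2467]
tool_rot: [0.089, 0.996, -0.0, -0.0]
ft_force: [0.0, 0.1, 0.3]
grip_width: 0.0002
```

Call:
drive_tool(plan=[[[0,0,-0.08,0,0,0],[0,0,-0.08,0,0,0],[0,0,0,0,0,0],[0,0,0,0,0,0]]])

```text
time: 8.15
position: [0.4941, 0.1753, 0.244]
tool_rot: [0.089, 0.996, 0.0, -0.0]
ft_force: [-0.5, 0.8, 4.7]
grip_width: 0.0009
```

```bash
python3 s.py
```

```text
t 8.45 pos [0.4941 0.1753 0.2439] F [-1.66  1.43  4.61] fz [4.1 4.  4.6 4.9 5.  5.1]
```

Key 3 is free: 4.6 N at 62 mm. Next, key 4.

Call:
drive_tool(plan=[[[0,0,0.5,0,0,0],[0,0,0.46,0,0,0],[-0.14,-0.79,0,0,0,0],[-0.14,-0.79,0,0,0,0],[-0.14,-0.79,0,0,0,0],[0,0,0,0,0,0],[0,0,-0.5,0,0,0],[0,0,-0.3,0,0,0]]])

```text
time: 9.45
position: [0.4838, 0.1164, 0.2469]
tool_rot: [0.089, 0.996, 0.0, -0.0]
ft_force: [-0.4, -0.3, -0.3]
grip_width: 0.0003
```

Call:
drive_tool(plan=[[[0,0,-0.08,0,0,0],[0,0,-0.08,0,0,0],[0,0,0,0,0,0],[0,0,0,0,0,0]]])

```text
time: 9.95
position: [0.4836, 0.1162, 0.244]
tool_rot: [0.089, 0.996, 0.0, -0.0]
ft_force: [-1.9, 2.0, 3.8]
grip_width: 0.0005
```

```bash
python3 s.py
```

```text
t 10.25 pos [0.4837 0.116  0.2439] F [-0.97  2.99  3.98] fz [3.8 4.4 3.8 3.6 3.8 4.5]
```

Key 4 is free too: 4.0 N at 62 mm. Back to key 2 for the full press.

Call:
drive_tool(plan=[[[0,0,0.5,0,0,0],[0,0,0.46,0,0,0],[0.14,0.79,0,0,0,0],[0.14,0.79,0,0,0,0],[0.14,0.79,0,0,0,0],[0.14,0.79,0,0,0,0],[0.14,0.79,0,0,0,0],[0.14,0.79,0,0,0,0]]])

```text
time: 11.25
position: [0.505, 0.2355, 0.2679]
tool_rot: [0.089, 0.996, -0.0, 0.0]
ft_force: [0.6, 0.6, 0.2]
grip_width: 0.0006
```

Call:
drive_tool(plan=[[[0,0,0,0,0,0],[0,0,-0.5,0,0,0],[0,0,-0.3,0,0,0],[0,0,-0.12,0,0,0],[0,0,-0.12,0,0,0],[0,0,-0.08,0,0,0],[0,0,-0.08,0,0,0],[0,0,0,0,0,0]]])

```text
time: 12.25
position: [0.5045, 0.2339, 0.239]
tool_rot: [0.089, 0.996, -0.0, -0.0]
ft_force: [-3.0, -1.8, 9.7]
grip_width: 0.0006
```

Call:
drive_tool(plan=[[[0,0,-0.08,0,0,0],[0,0,-0.04,0,0,0],[0,0,0,0,0,0],[0,0,0,0,0,0]]])

```text
time: 12.75
position: [0.5045, 0.2339, 0.2366]
tool_rot: [0.089, 0.996, -0.0, -0.0]
ft_force: [-3.8, -2.2, 13.3]
grip_width: 0.0006
```

```bash
python3 s.py 4
```

```text
t 12.95 pos [0.5045 0.2339 0.2366] F [-3.68 -2.17 13.38] fz [13.8 13.7 12.3 13.7]
```

5.6 mm below the latched height at 13.4 N, near the stop. I'll let go, wait, then touch it lightly at 62.5 mm to confirm it's up.

Call:
drive_tool(plan=[[[0,0,0.6,0,0,0],[0,0,0.6,0,0,0],[0,0,0,0,0,0],[0,0,0,0,0,0],[0,0,-0.4,0,0,0],[0,0,-0.3,0,0,0],[0,0,-0.12,0,0,0],[0,0,0,0,0,0]]])

```text
time: 13.95
position: [0.5045, 0.2343, 0.244]
tool_rot: [0.089, 0.996, -0.0, -0.001]
ft_force: [-1.9, -0.0, 4.7]
grip_width: 0.0001
```

```bash
python3 s.py
```

```text
t 14.25 pos [0.5044 0.2342 0.2443] F [-2.18 -0.74  3.61] fz [4.2 3.5 2.9 3.5 3.4 4.2]
```

Key 2 now meets the fingers at the free height (3.6 N where there was nothing before), so it has sprung up. Retracting upwards and toward the robot, then a final look.

Call:
drive_tool(plan=[[[0,0,0.5,0,0,0],[0,0,1,0,0,0],[0,0,1,0,0,0],[0,0,1,0,0,0],[0,0.5,1,0,0,0],[-0.5,1,1,0,0,0],[-0.8,1,0.5,0,0,0],[-0.8,1,0,0,0,0]]])

```text
time: 15.25
position: [0.4524, 0.3228, 0.3965]
tool_rot: [0.089, 0.996, 0.001, 0.002]
ft_force: [-0.2, 0.1, -1.1]
grip_width: 0.0
```

Call:
drive_tool(plan=[[[-0.8,1,0,0,0,0],[-0.8,1,0,0,0,0],[-0.8,1,0,0,0,0],[-0.8,1,0,0,0,0],[0,0,0,0,0,0],[0,0,0,0,0,0]]])

```text
time: 16.0
position: [0.3726, 0.4217, 0.3947]
tool_rot: [0.089, 0.996, 0.0, 0.001]
ft_force: [-0.6, -0.2, -0.1]
grip_width: 0.0001
```

```bash
python3 s.py 4
python3 - <<'E'
from rig import camera
import cv2,numpy as np
r=[]
for n in("scene","top"):
    a=camera(n)[:,:,::-1];cv2.imwrite(f'pics/{n}9.png',a)
    b=cv2.imread(f'pics/{n}0.png');print(n,(cv2.absdiff(a.copy(),b).max(2)[150:290,110:280]>25).sum())
    r.append(cv2.resize(a[165:265,115:265],None,fx=5,fy=3))
cv2.imwrite('pics/fin.png',np.vstack(r))
E
```

```text
t 16.2 pos [0.373  0.4213 0.3945] F [0.02 0.2  0.4 ] fz [ 1.   0.8  0.3 -0.4]
scene 2286
top 1391
```

View pics/scene9.png

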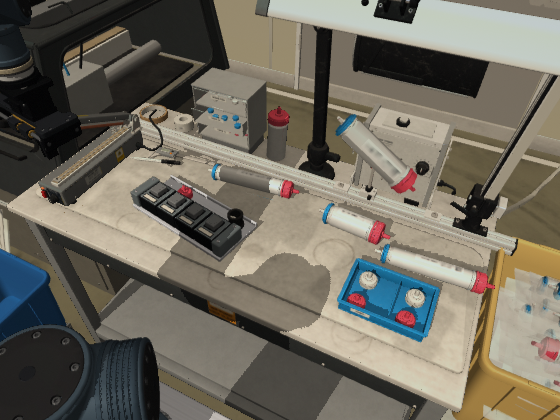

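View pics/fin.png

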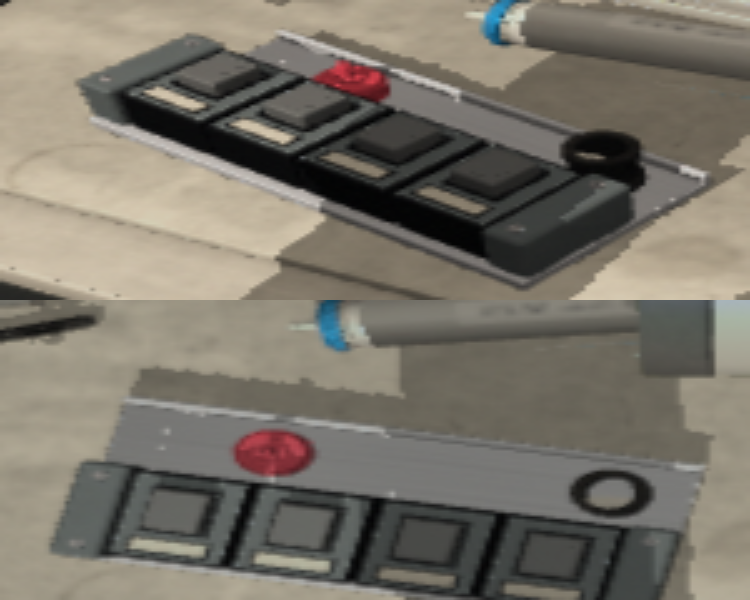

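The final pictures show all four keys level at about scene (170,190)–(220,225). The cap (185,188), the loupe (235,215) and the packs are where they were. The arm is clear at the upper left, and only shadows have changed. Handing in.

```bash
python3 -c "
from rig import robot
print(robot.hand_in())"
```

```text
the job is handed in; nothing more can be done
None
```

The second key from the left was the latched one. I pressed it fully, it sprang up, and the job is handed in at about 16 s of the 54 s allowed.

- **Taps, left to right:** keys 1, 3 and 4 gave 4.1, 4.6 and 4.0 N when pushed about 2 mm, as free keys should. Key 2 made no contact at that height and was firm at 60 mm, taking about 6 N. That is a little over the roughly 5 N at which a latched key starts to give, but I saw no travel.
- **Press:** I pushed key 2 about 5.6 mm below its latched height at 13.4 N and let go. A light touch afterwards met it near its free height, with 3.6 N where there had been nothing before.
- **Last checks:** the arm was clear with no contact force. In the final pictures the keys looked level and the cap, loupe and packs were where they started, judged by eye.
- **Disagreements:** the two camera views differed by about 2–3 mm on the key positions, which did not affect the taps. A pixel comparison of before and after did show differences round the console, which I put down to the arm's moved shadow.

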